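# Load the memory scanner

## Robot

A 6-joint arm with a two-finger parallel gripper is mounted at the origin on the work surface. World frame = base frame: x ahead of the robot, y to its left, z up, the work surface at z = 0. Lengths are in m, angles in rad, forces in N, time in s.
With the tool pointing down it reaches from about 0.225 to 0.875 m from the base axis. Payload 3.4 kg.
Tool frame: the origin (TCP) lies at the centre of the arm's flange, where the gripper is bolted on; the fingertips stand 173 mm ahead of it and the grasp point (between the pads) lies 155 mm ahead of it; z points along the fingers, y is the line along which they close (so a half turn about z gives the same grasp; the last joint's range is limited). The gripper opens to 85 mm and grips with 20 to 120 N. Pads are 22 mm wide; open, the fingers measure 114 mm over their backs; the gripper's body (76 mm by 85 mm) begins 54 mm behind the grasp point. The pads swing forward as they close: fully open they stand 13 mm farther back than shut.
Start: joints at [1.107, 0.276, 1.505, -0, 1.361, -0.121], TCP at [0.193, 0.542, 0.405] pointing down, gripper open.
Joint ranges: [-2.89, 2.89], [-0.75, 2.08], [0.22, 2.7], [-1.18, 4.32], [0.11, 2.71], [-2.7, 2.7]. Speed limits (rad/s): [2.57, 2.57, 3.14, 3.14, 3.14, 3.14].

## Interface

Orientations are given as [roll, pitch, yaw] about the fixed x, y, z axes, in that order (R = Rz(yaw) Ry(pitch) Rx(roll)).
In Python, from workcell import manip, effector, grab_frame, finish_job gives the robot as it stands. Calls block until the motion is done:
- manip.move_ptp(position, orientation): joint-space move of the TCP to a pose.
- manip.movel(position, rot=None, max_speed=0.15, contact_N=None): straight line of the TCP; rot=None keeps the orientation; max_speed is the mean speed in m/s. With contact_N (N) it stops when the force on the tool has changed by that much, and returns True; else False.
- manip.set_joints(angles): joint-space move.
- effector.open_gripper() and effector.close(grasp_force=None): open the fingers fully, or close them until they stop; grasp_force is the grip in N (None keeps the last).
- manip.hold(seconds).
- manip.inverse_kinematics(position, orientation): joint angles nearest the present ones, or None.
- manip.sense(): the state.
- grab_frame(name): name is "side" or "top" or "wrist"; returns a dict with "pixels" (480x640x3 uint8, blue, green, red), "vfov" (degrees; the focal length in pixels is half the picture's height over the tangent of half this angle, whatever the lens; pixels are square), "cx", "cy" (the principal point, pixels), "R" (3x3) and "t" (3): a world point X has camera coordinates R X + t. Camera axes: x right, y down, z forward; pixel columns grow to the right and rows downward; lengths in m; the calibration is good to about 2 mm. A picture is of the moment at which its call begins. There is no depth.
A pose or a line that the arm cannot do raises manip.PlanningError and nothing moves.
- finish_job(): hands the job in; it is judged then, once.
The state is a dict: "time": time; "joint_pos": joint angles; "joint_vel": joint speeds; "joint_torque": joint torques, N m; "position": TCP position; "ee_rot": TCP orientation; "force": force on the tool from outside, world axes, zero at the start; "moment": the same for the moment, N m; "opening": finger opening in m; "grasp_force": force on a finger pad.
Only numpy, scipy, OpenCV 4.12 (cv2) and the standard library are available. Lean on these libraries where they do the work, as an engineer would, in place of code of your own. Each camera call takes 0.05 s, during which the arm holds its last target. There are 200 camera calls.

## Task

Take the sliding cover off the memory scanner's bay (lift it over the lip at the open end, then slide it out of its grooves) and lay it flat on the bench, handle up. Put every loose memory module down in the bay, then slide the cover back into its grooves, fully home and dropped behind the lip, and after that start the scan by pressing the three keys fully, one at a time, from the largest to the smallest. Leave everything else on the bench where it is.

Things in the scene. Friction and masses are not known exactly. Their poses are not given: they have to be found in the camera images.
- bay (a point): Memory scanner, a grey housing fixed to the bench, 180 (x) by 255 mm (y). This point is the centre of its bay's floor, 8 mm above the bench, z up, axes those of the scanner; the cover comes out in +y. Bay 150 (x) by 165 (y) inside; its walls carry ledges 30 mm above the floor where the cover rests. At y = -94 to -82 a closed end, 52 mm high. Black key console beyond it, to y = -160, top 32 mm above the floor.
- lip (a point): Middle of the top of the lip that closes the +y end of the scanner's grooves; 7 mm above the ledges, 6 mm thick, 91 mm in y from the bay's centre. The grooves run along both sides (y = -94 to +94 mm) and are 16 mm high from ledge to rail; rail tops 22 mm above the ledges, 152 mm free between the rails. To pass the lip, out or in, the cover must rise by 7 to 12 mm (aim at 9.5); it fouls the rails if raised more.
- cover_grip (a point): Sliding cover: loose aluminium plate 162 (x) by 166 (y) by 4 mm, 0.16 kg, with a black upright handle block on top, 50 (x) by 12 (y) by 32 mm high: pinch it across y, from above. This point is the handle's centre, 20 mm above the cover's underside and 35 mm from the plate's middle towards the plate's +y edge; z up. It starts in the grooves, axes as the scanner's, with 4.5 mm of play at each side and 5 mm in all lengthwise between lip and closed end.
- cover_edge (a point): Middle of the cover's +y edge (the one behind the lip), at its underside, 48 mm in y from the handle's centre; with the cover home it lies 84 to 88 mm in y from the bay's centre. The bench beyond the lip, in +y, is clear for some 200 mm, so the cover can be laid down there.
- key_large_top (a point): Large round key, 32 mm across, on the console: centre of its top (moves with the key). Keys stand 10 mm above their ring housings, travel 6 mm, need 4.5 N to be fully down, and stand in a row along the scanner's x: medium at -52 mm, small at 0, large at +50.
- key_medium_top (a point): Medium round key, 24 mm across: centre of its top.
- key_small_top (a point): Small round key, 16 mm across: centre of its top.
- key_large (a joint): Travel of the large key: 0 up, 0.006 m fully down; springs back.
- key_medium (a joint): Travel of the medium key, likewise.
- key_small (a joint): Travel of the small key, likewise.
- module1_center (a point): Memory module (two to four are present), a dark metal slab 70 (x) by 30 (y) by 9 mm (z) with a thin brass strip along one long edge, 40 g, lying flat on the bench; this point is its centre.
- module2_center (a point): Another such module, when present; its centre.
- module3_center (a point): Another such module, when present; its centre.
- module4_center (a point): Another such module, when present; its centre.
- heatsink: Bystander: round black finned heat sink, 56 across, 30 high. Origin at its foot; leave it alone.
- drive: Bystander: aluminium drive with a paper label, 100 x 70 x 15 mm. Origin at its foot; leave it alone.
- paste_jar: Bystander: small jar, 44 across, 50 high. Origin at its foot; leave it alone.
- screwdriver: Bystander: screwdriver. Origin at its foot; leave it alone.
- mug: Bystander: white mug, 80 across, 90 high. Origin at its foot; leave it alone.
- screw_tray: Bystander: shallow open black tray, 70 x 90 x 30 mm. Origin at its foot; leave it alone.
- tape_roll: Bystander: brown roll, 80 across, 19 high. Origin at its foot; leave it alone.
There are look-alikes about, which are no part of the job. Leave any red look-alike of the part that bears cover_grip alone.

How it is judged:
On the way, in this order (a step that is already met when the one before it is completed fails the run):
1. the cover's front edge is lifted over the lip while the cover is still in its grooves (z of cover_edge in the frame of bay above 0.0355 m and y of cover_edge in the frame of bay below 0.16 m).
2. the cover lies flat on the bench, off the scanner, handle up (horizontal distance between cover_grip and bay above 0.16 m and height (world z) of cover_grip below 0.035 m and angle between cover_grip's own z axis and vertical below 0.12 rad), for 0.2 s.
3. every module lies in the bay (x of module1_center in the frame of bay between -0.065 and 0.065 m and y of module1_center in the frame of bay between -0.078 and 0.078 m and z of module1_center in the frame of bay between 0 and 0.025 m and x of module2_center in the frame of bay between -0.065 and 0.065 m and y of module2_center in the frame of bay between -0.078 and 0.078 m and z of module2_center in the frame of bay between 0 and 0.025 m and x of module3_center in the frame of bay between -0.065 and 0.065 m and y of module3_center in the frame of bay between -0.078 and 0.078 m and z of module3_center in the frame of bay between 0 and 0.025 m and x of module4_center in the frame of bay between -0.065 and 0.065 m and y of module4_center in the frame of bay between -0.078 and 0.078 m and z of module4_center in the frame of bay between 0 and 0.025 m), for 0.2 s.
4. the cover is home again: flat on the ledges, behind the lip, with the modules under it (all of step 3 and y of cover_edge in the frame of bay between 0.078 and 0.0895 m and z of cover_edge in the frame of bay below 0.0325 m and z of cover_grip in the frame of bay between 0.047 and 0.0525 m and angle between cover_grip's own z axis and vertical below 0.06 rad), for 0.2 s.
5. the large key is fully pressed, alone (value of joint key_large above 0.0045 m and value of joint each of key_medium, key_small below 0.002 m), for 0.05 s.
6. the medium key is fully pressed, alone (value of joint key_medium above 0.0045 m and value of joint each of key_large, key_small below 0.002 m), for 0.05 s.
7. the small key is fully pressed, alone (value of joint key_small above 0.0045 m and value of joint each of key_large, key_medium below 0.002 m), for 0.05 s.
At the end, for the whole second after the job is handed in: Every module lies in the bay, its centre within 25 mm of the bay's floor (either way up, overlapping is allowed), the cover is home in its grooves over them, level and down on the ledges behind the lip (within 2 mm), the three keys are up again, and all is at rest (all of step 4 and value of joint each of key_large, key_medium, key_small below 0.0015 m and linear speed of each of cover, module1, module2, module3, module4 below 0.03 m/s); the robot touches nothing.
It fails at once if another thing on the bench is moved by more than 50 mm (distance of any of heatsink, drive, paste_jar, screwdriver, mug, screw_tray, tape_roll from where it was at the start of the episode above 0.05 m).
It fails at once if two keys are down at once (value of joint each of key_large, key_medium above 0.003 m or value of joint each of key_large, key_small above 0.003 m or value of joint each of key_medium, key_small above 0.003 m).
Of module1, module2, module3, module4 only 2 to 4 are there at a start; the rules pass over those that are not, and their reading is None.
At some moment in a run one of module1, module2, module3, module4 may be knocked a few centimetres aside while the robot is not near it.
Once in a run the grip may slacken for a moment while it holds something.
It also fails if it takes over 210 s, if anything falls off the work surface, if the arm or the gripper's body presses on something with over 40 N, if the wrist force passes 120 N, or if a joint passes its speed limit or range.

## Working session

There is one attempt and no reset: what is moved stays moved. The work goes in short steps, each a Python script; the robot and the scene stay as the last script left them, time stands still between calls to the robot, and variables do not carry over. Pictures are saved under pics/ and viewed, at most 14 in all, crops included, and the job is handed in when it is done.

```bash
ls; mkdir -p pics; python3 - <<'E'
from workcell import manip, effector, grab_frame, finish_job
import cv2, numpy as np
for n in ("top","side"):
    f=grab_frame(n); cv2.imwrite(f"pics/{n}0.png",f["pixels"])
    print(n,f["vfov"],f["cx"],f["cy"],np.round(f["R"],3).tolist(),np.round(f["t"],3).tolist(),[k for k in f])
s=manip.sense(); print(s["position"],s["ee_rot"],s["opening"],s["time"])
E
```

```text
pics
top 53.584903401803096 314.5630092353617 236.5534522912246 [[-0.004, -1.0, -0.015], [-0.987, 0.006, -0.162], [0.162, 0.014, -0.987]] [0.108, 0.468, 1.043] ['pixels', 'vfov', 'cx', 'cy', 'R', 't']
side 42.551547060654386 313.8639445111393 226.46288026018323 [[0.891, -0.454, -0.011], [-0.34, -0.652, -0.678], [0.3, 0.608, -0.735]] [-0.357, 0.264, 1.609] ['pixels', 'vfov', 'cx', 'cy', 'R', 't']
[0.19319793 0.54138365 0.40391497] [-3.13992245e+00 -1.83449832e-04  2.79880592e+00] 0.08575174390942845 0.1
```

View pics/top0.png

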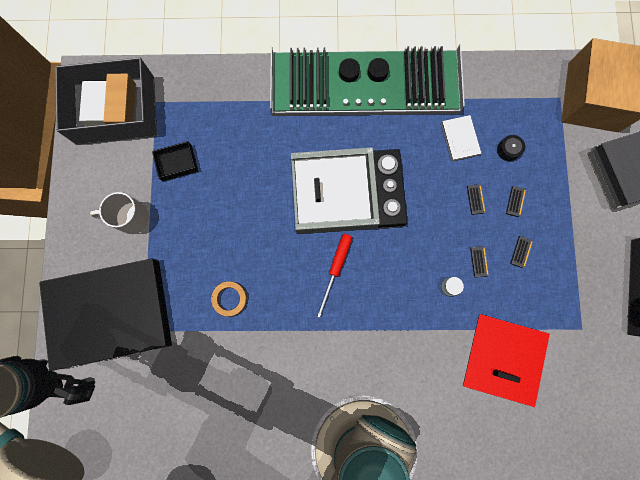

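View pics/side0.png

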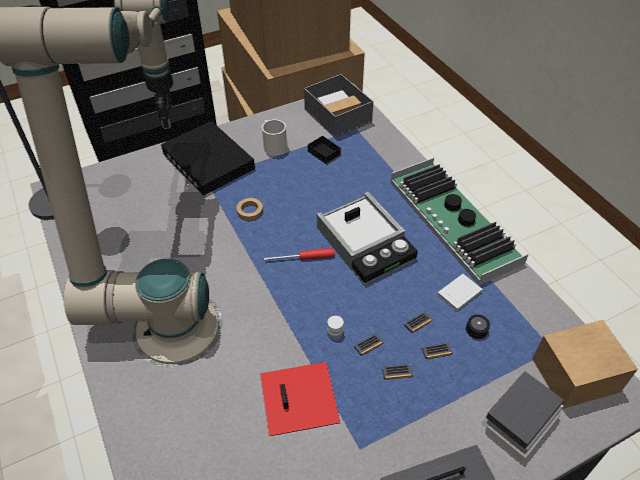

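The top view shows the scanner at about (347,190), with its open end to the left (world +y) and the keys at (388,163), (392,207) and (390,185). Four modules lie at (475,199), (515,201), (479,261) and (521,251). The red look-alike cover is at (507,360).

```bash
cat > h.py <<'E'
from workcell import manip, effector, grab_frame, finish_job
import cv2, numpy as np
def K(f):
    F=240/np.tan(np.radians(f["vfov"])/2); return F,f["cx"],f["cy"]
def p2w(f,u,v,z):
    F,cx,cy=K(f); R=np.array(f["R"]); t=np.array(f["t"]); c=-R.T@t
    d=R.T@np.array([(u-cx)/F,(v-cy)/F,1]); return c+d*(z-c[2])/d[2]
def w2p(f,X):
    F,cx,cy=K(f); q=np.array(f["R"])@np.asarray(X)+f["t"]; return np.array([cx+F*q[0]/q[2],cy+F*q[1]/q[2]])
def down(yaw): return [np.pi,0,yaw]
def snap(n,name=None,scale=None):
    f=grab_frame(n)
    if name: cv2.imwrite(f"pics/{name}.png",f["pixels"])
    return f
E
python3 - <<'E'
from h import *
f=grab_frame("top")
im=f["pixels"]; g=cv2.cvtColor(im,cv2.COLOR_BGR2HSV)
for n,u,v,z in [("m",475,199,.009),("m",515,201,.009),("m",479,261,.009),("m",521,251,.009),("L",388,163,.05),("M",392,207,.05),("S",390,185,.05),("handle",318,189,.074),("hsink",511,147,.03),("jar",453,286,.05)]:
    print(n,np.round(p2w(f,u,v,z),3))
w=grab_frame("wrist"); R=np.array(w["R"]);print("wcam",w["vfov"],w["cx"],w["cy"],-R.T@w["t"],R.round(3).tolist())
# modules: non-blue blobs in ROI
roi=im[175:285,455:545].astype(int); m=((roi[...,0]-roi[...,2])<25).astype(np.uint8)
n,l,st,c=cv2.connectedComponentsWithStats(m)
for i in range(1,n):
    if 60<st[i,4]<800:
        ys,xs=np.where(l==i); (cx,cy),(a,b),an=cv2.minAreaRect(np.c_[xs+455,ys+175].astype(np.float32)); 
        print(st[i,4],cx,cy,a,b,an,p2w(f,cx,cy,.009).round(3))
E
```

```text
m [ 0.561 -0.272  0.009]
m [ 0.556 -0.366  0.009]
m [ 0.414 -0.273  0.009]
m [ 0.437 -0.371  0.009]
L [ 0.638 -0.064  0.05 ]
M [ 0.534 -0.07   0.05 ]
S [ 0.586 -0.067  0.05 ]
handle [0.571 0.097 0.074]
hsink [ 0.681 -0.357  0.03 ]
jar [ 0.355 -0.199  0.05 ]
wcam 68.75884452045756 319.0889139915162 240.7771505267353 [0.11833223 0.56911235 0.37343501] [[0.336, 0.942, -0.002], [0.895, -0.319, 0.312], [0.294, -0.106, -0.95]]
416 475.75677490234375 199.04052734375 29.59181785583496 14.302711486816406 80.53767395019531 [ 0.561 -0.274  0.009]
425 515.6146240234375 201.13172912597656 14.667037010192871 29.334075927734375 12.094757080078125 [ 0.555 -0.367  0.009]
450 521.2108154296875 251.56488037109375 15.14542293548584 30.21732521057129 17.10272979736328 [ 0.436 -0.371  0.009]
437 479.0699768066406 261.4900207519531 30.688434600830078 14.424979209899902 81.8698959350586 [ 0.413 -0.273  0.009]
```

```bash
python3 - <<'E'
from h import *
manip.move_ptp([0.58,0.03,0.42],down(np.pi+0.05))
f=snap("wrist","w1"); np.save("w1.npy",{k:f[k] for k in f if k!="pixels"},allow_pickle=True)
s=manip.sense(); print(s["position"],s["time"],s["force"])
E
```

```text
[0.5798693  0.0308791  0.42002283] 2.5417 [ 0.04910375 -0.51698165  0.44314023]
```

View pics/w1.png

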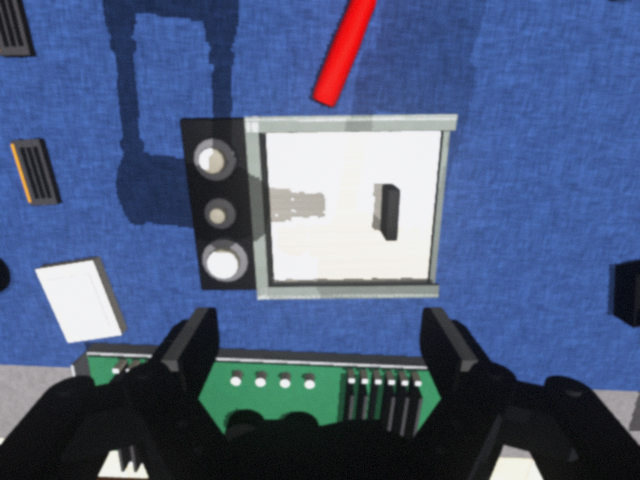

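The wrist view shows the scanner's rail corners at (246,117), (458,115), (258,299) and (438,297). The keys are at (211,160), (219,214) and (224,262), and the handle is at (390,212). I'll fit the scanner's pose to these points.

```bash
python3 - <<'E'
from h import *
from scipy.optimize import least_squares
f=np.load("w1.npy",allow_pickle=True).item()
C=[((-90,-94,52),(246,117)),((-90,94,52),(458,115)),((90,-94,52),(258,299)),((90,94,52),(438,297))]
Ks=[(-52,(211,160)),(0,(219,214)),(50,(224,262))]
def T(p,q):
    x,y,a=p[:3]; q=np.array(q)/1000; c,s=np.cos(a),np.sin(a)
    return np.array([x+c*q[0]-s*q[1],y+s*q[0]+c*q[1],q[2]+.008])
def res(p):
    r=[w2p(f,T(p,q))-u for q,u in C]+[w2p(f,T(p,(kx,p[3]*1000,p[4]*1000)))-u for kx,u in Ks]
    return np.ravel(r)
s=least_squares(res,[.58,.03,.05,-.127,.05]); print(s.x.round(4),res(s.x).round(1))
np.save("bay.npy",s.x)
im=cv2.imread("pics/w1.png")
o=im.copy()
for y in (-6,6):
  for x in (-25,25):
    for z in (34,66):
      u=w2p(f,T(s.x,(x,38+y,z))); cv2.circle(o,tuple(int(round(8*v)) for v in u),4,(0,0,255) if z==66 else (0,255,0),-1,shift=3)
cv2.imwrite("pics/h1.png",cv2.resize(o[90:310,180:470],None,fx=2.5,fy=2.5))
E
```

```text
[ 0.5805  0.0614  0.0606 -0.1287  0.0463] [-0.5 -0.4 -0.  -0.5  0.3  0.2  0.3  0.6  1.7  0.2 -0.8  0.4 -1.  -0.2]
```

View pics/h1.png

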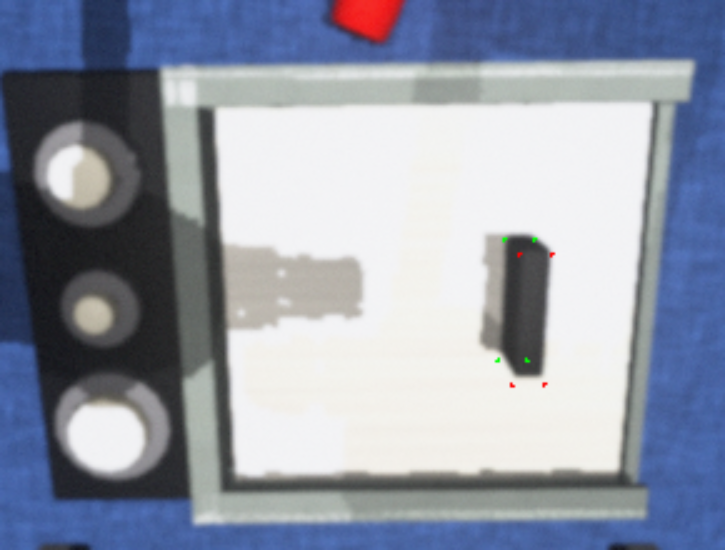

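```bash
cat >> h.py <<'E'
try: P=np.load("bay.npy")
except Exception: P=np.zeros(5)
YAW=P[2]
TY=np.pi+YAW-2*np.pi
def B(x,y,z):
    c,s=np.cos(P[2]),np.sin(P[2]); x,y,z=x/1e3,y/1e3,z/1e3
    return np.array([P[0]+c*x-s*y,P[1]+s*x+c*y,z+.008])
def G(x,y,z): return B(x,y,z+155)      # TCP for grasp point in scanner frame (mm)
def inB(X):
    d=np.array(X)[:2]-P[:2]; c,s=np.cos(P[2]),np.sin(P[2])
    return np.array([c*d[0]+s*d[1],-s*d[0]+c*d[1],X[2]-.008])*1e3
def st(tag=""):
    s=manip.sense(); print(tag,"t%.1f"%s["time"],"grasp@B",(inB(s["position"])-[0,0,155]).round(1),"open %.4f"%s["opening"],"gf %.1f"%s["grasp_force"],"F",s["force"].round(1),"M",np.round(s["moment"],2)); return s
E
python3 - <<'E'
from h import *
manip.move_ptp(G(-3,37,120),down(TY))
print(manip.movel(G(-3,37,58),max_speed=.12,contact_N=8)); st("at")
effector.close(60); st("closed")
manip.movel(G(-3,37,67.5),max_speed=.03); st("lift")
snap("wrist","w2")
E
```

```text
False
at t3.9 grasp@B [-2.3 36.6 59.1] open 0.0857 gf 0.0 F [0.4 0.4 0. ] M [-0.02  0.06 -0.01]
closed t4.5 grasp@B [-2.9 37.1 58.3] open 0.0106 gf 60.5 F [-0.7 -0.5  2.2] M [ 0.02  0.   -0.06]
lift t5.0 grasp@B [-3.  37.  67.6] open 0.0112 gf 59.8 F [ 0.4  0.8 -1.1] M [0.05 0.03 0.02]
```

View pics/w2.png

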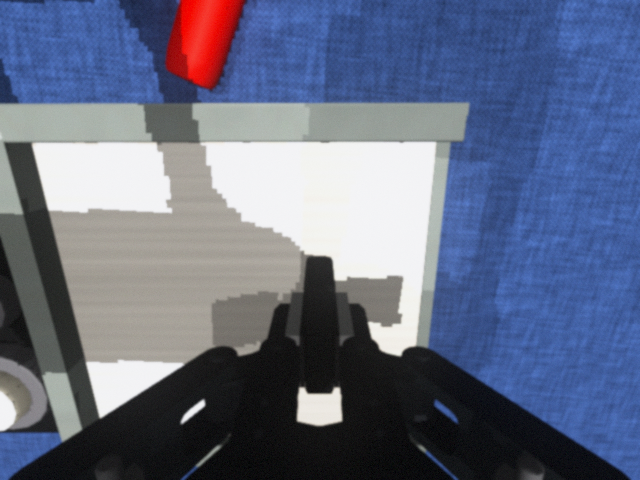

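The handle is gripped and raised 9.3 mm. Next I slide it out, using force guards.

```bash
python3 - <<'E'
from h import *
manip.movel(G(-1,38,67.5),max_speed=.03)
for y in (65,130,195,240):
    c=manip.movel(G(-1,y,67.5),max_speed=.1,contact_N=12); s=st(f"y{y} {c}")
    if c or s["opening"]<.008: break
else:
    snap("wrist","w3")
E
```

```text
y65 False t5.7 grasp@B [-1.1 65.6 67.4] open 0.0106 gf 59.8 F [-1.   0.1 -1.8] M [ 0.09 -0.    0.02]
y130 False t6.5 grasp@B [ -1.1 129.9  67.4] open 0.0110 gf 59.8 F [ 0.2  1.1 -1.4] M [ 0.06 -0.01 -0.03]
y195 False t7.3 grasp@B [ -1.1 195.   67.4] open 0.0107 gf 59.8 F [-0.8 -0.5 -1.6] M [ 0.07 -0.01  0.08]
y240 False t7.9 grasp@B [ -1.2 240.5  67.3] open 0.0111 gf 59.8 F [ 0.3 -1.6 -2.4] M [0.   0.05 0.01]
```

View pics/w3.png

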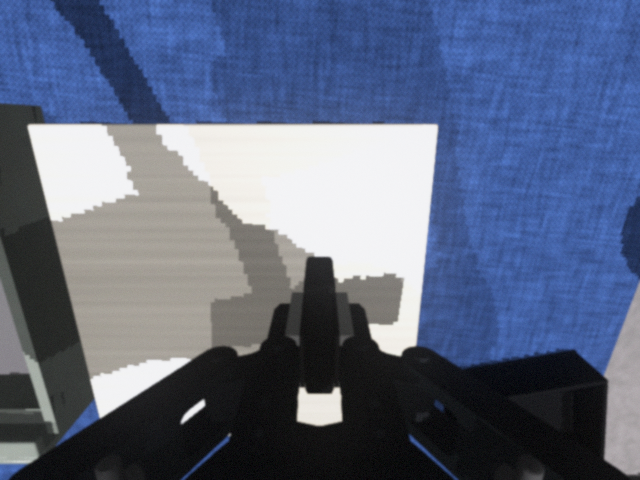

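```bash
python3 - <<'E'
from h import *
manip.movel(G(-1,240,25),max_speed=.1); st()
print(manip.movel(G(-1,240,18.5),max_speed=.02,contact_N=4)); s=st("down")
effector.open_gripper(); st()
manip.movel(G(-1,240,130),max_speed=.25)
# look over modules
X=manip.sense()["position"]
manip.move_ptp([.50,-.20,.42],down(TY)); f=snap("wrist","w4"); np.save("w4.npy",{k:f[k] for k in f if k!="pixels"},allow_pickle=True); st()
t=snap("top","t2")
E
```

```text
t8.5 grasp@B [ -0.8 239.8  24.9] open 0.0110 gf 59.8 F [ 0.2 -0.2 -1.3] M [0.04 0.01 0.01]
True
down t8.9 grasp@B [ -0.5 240.2  20.3] open 0.0110 gf 60.6 F [-0.3  0.7  4.6] M [-0.05  0.11 -0.  ]
 t9.6 grasp@B [ -1.2 239.9  18.7] open 0.0853 gf 0.0 F [-0.2  0.2  0.6] M [ 0.02 -0.01  0.  ]
 t12.1 grasp@B [ -95.7 -255.2  256.6] open 0.0854 gf 0.0 F [-0.2  0.2  0.5] M [0.07 0.02 0.07]
```

View pics/w4.png

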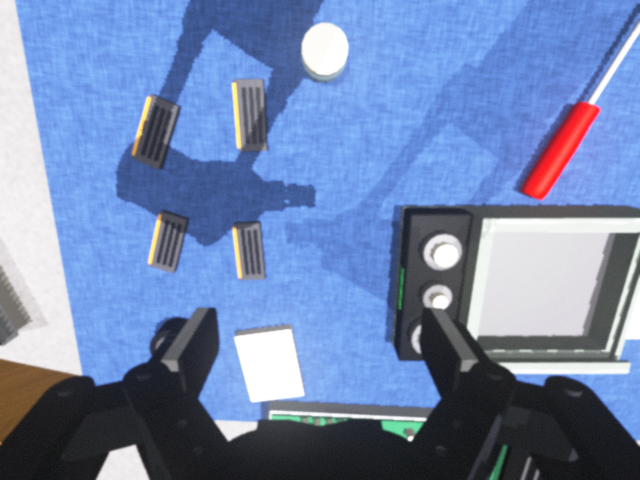

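View pics/t2.png

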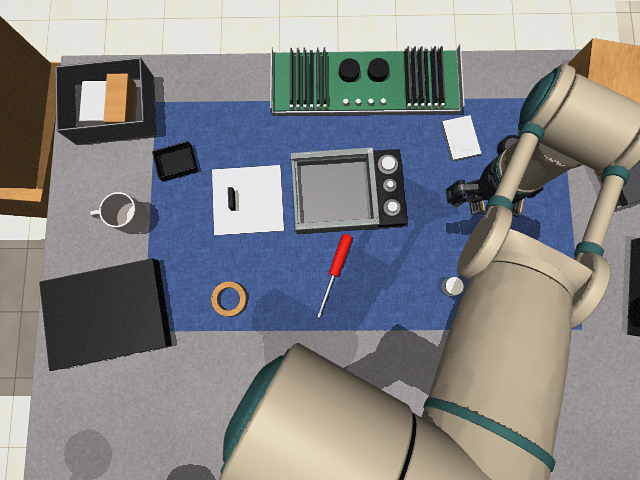

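The cover lies flat on the bench and the bay is open. The four modules are visible in the wrist view at (156,131), (250,115), (168,242) and (249,250). I'll detect each one, pick it up and place it, surveying again each time.

```bash
cat >> h.py <<'E'
def mods(f,ymax=-.13):
    im=cv2.GaussianBlur(f["pixels"],(3,3),0).astype(int)
    m=(im[...,0]<1.35*im[...,2]+6).astype(np.uint8); out=[]
    n,l,s,c=cv2.connectedComponentsWithStats(m)
    for i in range(1,n):
        if not 400<s[i,4]<6000: continue
        ys,xs=np.where(l==i)
        W=np.array([p2w(f,u,v,.006)[:2] for u,v in zip(xs,ys)])*1e3
        (x,y),(a,b),an=cv2.minAreaRect(W.astype(np.float32))
        if a<b: a,b,an=b,a,an+90
        if 58<a<88 and 22<b<45 and y<ymax*1e3:
            th=np.radians((an+90)%180-90); out.append((x/1e3,y/1e3,th,a,b))
    return out
def survey(): manip.move_ptp([.50,-.20,.42],down(TY)); return mods(grab_frame("wrist"))
def near(th,ref): return ref+(th-ref+np.pi/2)%np.pi-np.pi/2
def pick(x,y,th):
    yw=near(th,TY); yw=(yw+np.pi)%(2*np.pi)-np.pi
    manip.move_ptp([x,y,.25],down(yw))
    c=manip.movel([x,y,.1745],max_speed=.15,contact_N=10)
    effector.close(50); s=st(f"pick {c}")
    manip.movel([x,y,.28],max_speed=.2); return .025<manip.sense()["opening"]<.036
def place(bx,by,layer):
    manip.move_ptp(G(bx,by,110),down(TY)); s=manip.sense()
    if not .025<s["opening"]<.036: print("lost",s["opening"]); return False
    manip.movel(G(bx,by,21+9.5*layer),max_speed=.15,contact_N=10); st("place")
    ok=.025<manip.sense()["opening"]<.036
    effector.open_gripper(); manip.movel(G(bx,by,110),max_speed=.25); return ok
E
python3 - <<'E'
from h import *
L=survey()
for q in L: print(np.round(q,3))
if len(L)==4:
    q=max(L,key=lambda q:q[1]); print(pick(*q[:3])); print(place(37,0,0)); 
    snap("wrist","w5")
    for q in survey(): print(np.round(q,3))
E
```

```text
[ 4.1500e-01 -2.7600e-01  6.2000e-02  6.8797e+01  3.3486e+01]
[ 0.438 -0.375 -0.366 69.275 34.028]
[ 0.559 -0.371 -0.283 70.32  33.605]
[ 0.565 -0.277  0.104 70.1   33.187]
pick False t14.5 grasp@B [-184.9 -326.6   12.3] open 0.0280 gf 49.4 F [-0.9  0.8  5.4] M [ 0.09  0.06 -0.01]
True
place t17.3 grasp@B [35.7 -1.2 19.4] open 0.0284 gf 52.3 F [-0.3 -0.2  3.1] M [ 0.04  0.05 -0.08]
True
[ 0.438 -0.375 -0.36  69.411 34.057]
[ 0.559 -0.371 -0.284 70.875 33.603]
[ 0.565 -0.277  0.103 69.841 33.173]
```

View pics/w5.png

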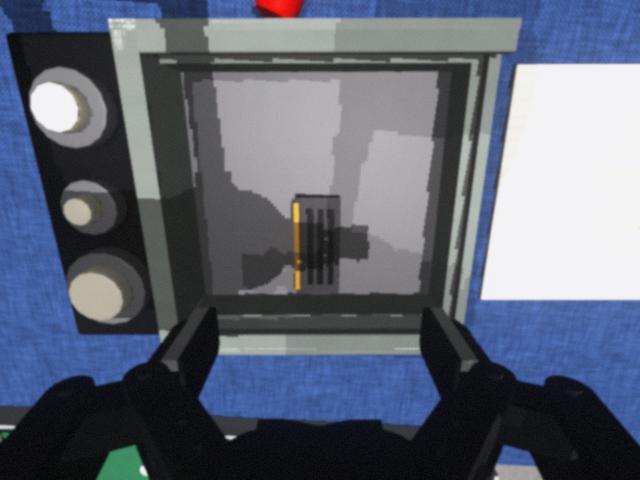

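The first module lies flat in the bay at (318,243). Next are the remaining three.

```bash
python3 - <<'E'
from h import *
for slot in [(-37,0,0),(37,0,1),(-37,0,1)]:
    L=survey(); print(slot,[np.round(q,3).tolist() for q in L])
    if not L: break
    q=max(L,key=lambda q:q[1])
    if not pick(*q[:3]): print("pick failed"); break
    if not place(*slot): print("place?"); break
else: print("left",survey())
manip.move_ptp(G(0,0,235),down(TY)); snap("wrist","w6"); st()
E
```

```text
(-37, 0, 0) [[0.438, -0.375, -0.363, 69.623, 34.014], [0.559, -0.371, -0.278, 70.292, 33.524], [0.565, -0.277, 0.101, 70.023, 33.065]]
pick False t22.0 grasp@B [ -36.1 -337.2   12.3] open 0.0286 gf 49.9 F [-1.  -0.8  4.6] M [0.03 0.04 0.01]
place t24.6 grasp@B [-37.7  -1.1  19.3] open 0.0282 gf 52.8 F [-1.  -0.8  4.5] M [ 0.06  0.08 -0.02]
(37, 0, 1) [[0.438, -0.375, -0.364, 69.697, 34.078], [0.559, -0.371, -0.278, 70.248, 33.543]]
pick False t29.1 grasp@B [ -47.8 -430.4   12.3] open 0.0283 gf 49.8 F [-2.2 -0.7  4.8] M [ 0.09  0.04 -0.01]
place t31.9 grasp@B [36.1 -1.  28.3] open 0.0281 gf 52.7 F [-0.  -0.8  4.6] M [0.03 0.02 0.01]
(-37, 0, 1) [[0.438, -0.375, -0.364, 69.527, 34.139]]
pick False t36.5 grasp@B [-168.5 -427.1   12.3] open 0.0282 gf 49.9 F [-0.9  0.3  5.2] M [0.12 0.09 0.03]
place t39.4 grasp@B [-37.9  -0.8  29.2] open 0.0281 gf 51.0 F [-0.4  0.8  3.8] M [ 0.19  0.02 -0.04]
left []
 t42.7 grasp@B [-1.000e-01 -1.000e+00  2.351e+02] open 0.0853 gf 0.0 F [-0.2 -0.3  0.1] M [-0.04  0.01  0.06]
```

View pics/w6.png

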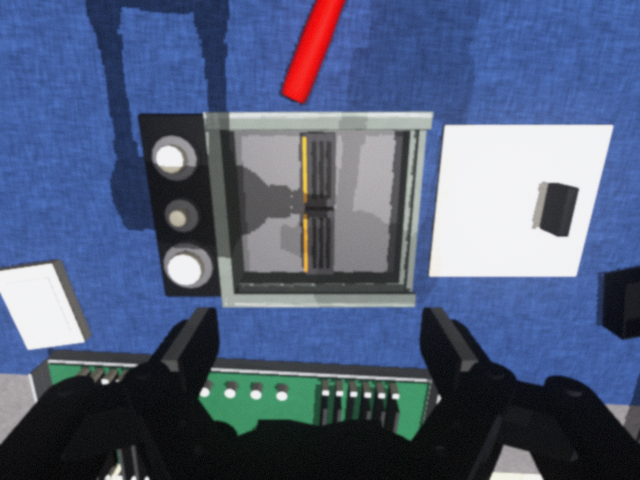

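All four modules are in the bay, in two stacks at (318,165) and (318,240), and the cover is undisturbed. Before gripping it again I check its pose from the corners.

```bash
python3 - <<'E'
from h import *
f=grab_frame("wrist"); im=f["pixels"]
m=(im.min(2)>190).astype(np.uint8); m[:, :425]=0
# include handle/shadow via hull of largest blob
n,l,s,c=cv2.connectedComponentsWithStats(m); i=1+np.argmax(s[1:,4]); ys,xs=np.where(l==i)
W=np.array([inB(p2w(f,u,v,.004)) for u,v in zip(xs,ys)])[:,:2].astype(np.float32)
print(cv2.minAreaRect(W))
manip.move_ptp(G(-1,240,130),down(TY))
print(manip.movel(G(-1,240,20),max_speed=.15,contact_N=8))
effector.close(60); st("closed")
manip.movel(G(-1,240,67.5),max_speed=.08); st("lift")
f=snap("wrist","w7"); np.save("w7.npy",{k:f[k] for k in f if k!="pixels"},allow_pickle=True)
im=f["pixels"]; m=(im.min(2)>190).astype(np.uint8)
for u in (200,300,380): print(u,[v for v in range(60,200) if m[v,u]][:1] )
E
```

```text
((0.32161712646484375, 205.86984252929688), (165.47340393066406, 160.44677734375), 89.98750305175781)
False
closed t45.4 grasp@B [ -0.9 240.1  20.4] open 0.0108 gf 61.1 F [-0.5 -0.   2.1] M [ 0.02  0.04 -0.02]
lift t46.1 grasp@B [ -1.3 239.9  67.3] open 0.0109 gf 60.4 F [ 0.4  1.2 -1.7] M [0.07 0.04 0.02]
200 [127]
300 [127]
380 [127]
```

View pics/w7.png

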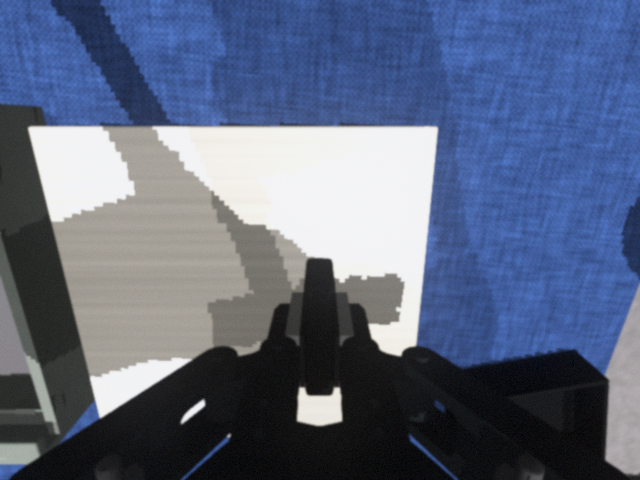

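```bash
python3 - <<'E'
from h import *
ok=True
for y in (215,180,130,80,50,37.7):
    c=manip.movel(G(-1.3,y,67.9),max_speed=.07 if y<216 else .1,contact_N=10); s=st(f"y{y} {c}")
    if c or s["opening"]<.0095: ok=False; break
if ok:
    c=manip.movel(G(-1.3,37.7,57.5),max_speed=.02,contact_N=5); st(f"down {c}")
snap("wrist","w8")
E
```

```text
y215 False t46.7 grasp@B [ -1.2 214.4  67.9] open 0.0111 gf 60.4 F [ 0.6 -0.7 -2.4] M [ 0.05  0.02 -0.04]
y180 False t47.3 grasp@B [ -1.2 179.7  68. ] open 0.0108 gf 60.4 F [ 0.5 -0.1 -0.8] M [ 0.03  0.05 -0.03]
y130 False t48.2 grasp@B [ -1.2 130.   68. ] open 0.0109 gf 60.4 F [-0.8 -0.4 -1.7] M [ 0.07 -0.04 -0.05]
y80 False t49.0 grasp@B [-1.3 80.  67.9] open 0.0109 gf 60.4 F [ 0.1  0.9 -2.8] M [ 0.   -0.05 -0.04]
y50 False t49.6 grasp@B [-1.3 49.6 67.9] open 0.0113 gf 60.4 F [-0.4  0.2 -1.8] M [0.03 0.03 0.01]
y37.7 False t50.0 grasp@B [-1.3 37.3 67.9] open 0.0109 gf 60.4 F [-0.2 -0.2 -1.7] M [ 0.06 -0.03 -0.03]
down True t50.4 grasp@B [-1.4 37.9 58.3] open 0.0111 gf 61.2 F [-0.3  0.5  4.2] M [ 0.02 -0.07 -0.  ]
```

View pics/w8.png

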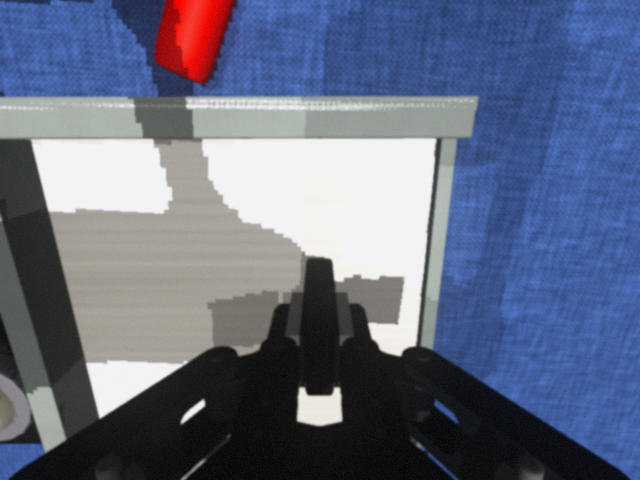

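The cover is down at the height where it was first gripped, with a dark gap to the lip at (435,240), so it sits home. I'll release it, check it, and press the keys.

```bash
python3 - <<'E'
from h import *
effector.open_gripper(); manip.movel(G(-1.3,37.7,120),max_speed=.2)
effector.close(30); ky=P[3]*1e3; kz=P[4]*1e3
manip.move_ptp(G(0,-40,235),down(TY)); snap("wrist","w9")
for n,x in (("L",50),("M",-52),("S",0)):
    manip.move_ptp(G(x,ky,kz+18+20),down(TY))
    c0=manip.movel(G(x,ky,kz+18-4),max_speed=.03,contact_N=2); st(f"{n} touch {c0}")
    c=manip.movel(G(x,ky,kz+18-14),max_speed=.02,contact_N=9); manip.hold(.2); st(f"{n} pressed {c}")
    manip.movel(G(x,ky,kz+18+20),max_speed=.1)
manip.move_ptp(G(0,-40,235),down(TY)); manip.hold(.3); snap("wrist","w10"); st()
E
```

```text
L touch True t54.4 grasp@B [  50.1 -128.4   67.9] open 0.0002 gf 1.8 F [ 0.3 -0.1  3.7] M [-0.02 -0.04 -0.02]
L pressed True t55.0 grasp@B [  50.1 -128.3   66.5] open -0.0000 gf 2.5 F [ 0.3 -0.3  4.8] M [ 0.02  0.19 -0.02]
M touch True t56.4 grasp@B [ -51.4 -128.7   68.6] open -0.0001 gf 1.6 F [1.2 0.4 3.4] M [-0.02 -0.    0.01]
M pressed True t57.0 grasp@B [ -51.6 -128.7   66.4] open -0.0000 gf 3.1 F [-1.2  0.2  5.9] M [ 0.03  0.14 -0.02]
S touch True t58.2 grasp@B [  -0.5 -128.7   69.2] open -0.0001 gf 1.4 F [ 1.1 -0.1  3.3] M [-0.03 -0.09 -0.02]
S pressed True t58.8 grasp@B [  -0.5 -128.6   66.4] open -0.0001 gf 2.8 F [-2.1  0.9  5.5] M [ 0.09  0.12 -0.04]
 t60.2 grasp@B [ 1.000e-01 -4.060e+01  2.338e+02] open -0.0001 gf 0.0 F [ 0.2 -0.5 -0.4] M [-0.01  0.01 -0.01]
```

View pics/w10.png

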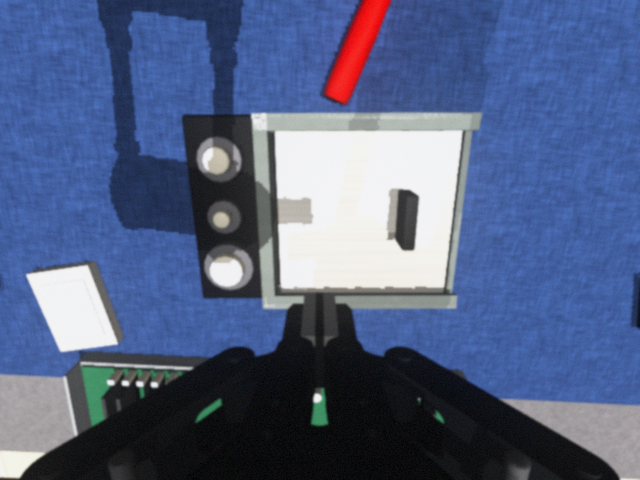

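```bash
python3 -c "
from h import *
print(finish_job())"
```

```text
the job is handed in; nothing more can be done
None
```

The job is handed in (no verdict came back): all four modules are in the bay, the cover is home behind the lip, and the large, medium and small keys were pressed in that order, with force readings and a shared stop height indicating full travel.

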